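# Close up a display tray by sliding its divider past the spring catch

### The arm

A 6-joint arm with a two-finger parallel gripper is mounted at the origin on a cart in front of the work surface, level with it; the furniture and walls round the work are solid. World frame = base frame: x ahead of the robot, y to its left, z up, the work surface at z = 0. Lengths are in m, angles in degrees, forces in N, time in s.
With the tool pointing down it reaches from about 0.425 to 1.125 m from the base axis. Payload 14.9 kg.
Tool frame: the origin (TCP) lies midway between the tips of the shut fingers; the grasp point (between the pads) lies 19 mm behind it (bot.tcp_to_grasp is the distance from the TCP to the grasp point, in m); z points along the fingers, y is the line along which they close (so a half turn about z gives the same grasp; the last joint's range is limited). The gripper opens to 91 mm and grips with 3 to 60 N. Pads are 32 mm wide; open, the fingers measure 118 mm over their backs; the gripper's body (76 mm by 178 mm) begins 60 mm behind the grasp point.
Start: joints at [65.644, 21.709, 99.362, -0, 58.929, -1.908], TCP at [0.267, 0.647, 0.214] pointing down, gripper open.
Joint ranges: [-158.91, 158.91], [-42.39, 125.64], [0.06, 152.35], [-60.88, 240.88], [17.5, 164.5], [-176.32, 176.32]. Speed limits (degrees/s): [108.29, 108.29, 136.94, 180, 180, 180].

### API

Orientations are given as a 3x3 rotation matrix whose columns are the frame's x, y, z axes.
In Python, from plant import bot, optics, hand_in gives the robot as it stands. The module is installed in compiled form; this text tells all that it offers.
- The arm moves only by the tool drive_tool, never from a script. Its argument "deltas" is a list that holds one entry, the list of rows, each a list of 7 numbers: the shift along the world's x, y, z scaled (see below), then the turn, a rotation vector about the world's x, y, z scaled (see below), then the opening, from 0 (shut) to 1 (fully open). In form: [[[dx, dy, dz, rx, ry, rz, claw], ...]]. A call has 1 to 5 rows; each row is the pose to reach, as a shift and turn from the pose commanded when the call began; what a row does not reach only later rows make up. The controller multiplies each number of a shift by 0.1 m and each number of a turn by 1.5 rad. A row lasts 1/8 s, in which the tool goes at most 62.5 mm and 10.7 degrees, less where a joint would pass 70% of its speed; a pose out of reach is approached as far as the arm can. A call with a number of a shift or a turn outside -1 to 1 is refused whole. A call with a gripper value outside its range is refused whole. The fingers move at their own pace and stop on an object; the grip force is fixed at half the most. Time passes only in rows, so rows that repeat a pose let the fingers close. It gives the time, the measured TCP pose, the force, the opening and the grip force at its end, in the units of the state.
- bot.state(): the state, without advancing time (a new reading comes with each control period).
- optics.grab_frame(name): name is "side" or "top" or "wrist"; returns the picture (480x640x3 uint8, red, green, blue); there is no depth.
- optics.get_calibration(name): a dict with "K" (3x3 intrinsics, pixels), "k1" (the pictures are not rectified: a ray, as slopes to the right and down, at radius r is drawn at 1 + k1 r^2 times it, then the intrinsics apply), "eye" and "orientation" of the camera in the world. Camera axes: x right, y down, z forward; pixel columns grow to the right and rows downward; lengths in m; the calibration is good to about 2 mm. A picture is of the moment at which its call begins: read the wrist's pose just before it. get_calibration takes no time and is no camera call; for the wrist camera it gives the pose at the moment of the call.
- hand_in(): hands the job in; it is judged then, once.
The state is a dict: "time_s": time; "joints": joint angles; "dq": joint speeds; "joint_efforts": joint torques, N m; "tool_pos": TCP position; "ee_rot": TCP orientation; "ft_force": force on the tool from outside, world axes, zero at the start; "moment": the same for the moment, N m; "grip_width": finger opening in m; "gripper_force": force on a finger pad.
Only numpy, scipy, OpenCV 4.12 (cv2) and the standard library are available. Lean on these libraries where they do the work, as an engineer would, in place of code of your own. Each camera call takes 0.05 s, during which the arm holds its last target. There are 200 camera calls.

### The job

Close up the row of tins in the grey display tray by sliding its white divider: with a fingertip press the long spring tongue in front of the tray fully down behind the divider's tab, and keeping it down push the tab along so that the divider passes the catch. Go on pushing until the divider is at the end of its travel, then take the hand away so that the catch springs fully up behind the divider. Only press and push: pick nothing up, do not touch the tins with the fingers, and leave the things round the tray where they are.

Things in the scene. Friction and masses are not known exactly. Their poses are not given: they have to be found in the camera images.
- tray: Grey open display tray fixed to the table, 332 mm long in its y. Origin: table level, bay centre line, at the catch tooth's y. x points from tongue side to back, y the way the divider is pushed, z up. Bay 84 mm wide inside, floor 6 mm high, walls 40 mm high (outer faces x +-48 mm), end wall from y +176 mm. In front of it (x -48 to -120 mm) a black 22 mm high rail carries the steel tongue.
- tongue_top (a point): Point on top of the tongue where a finger goes, at tray (-97, -60, 40) mm when up; sinks with the tongue; axes as the tray's. The tongue is a flat steel strip 4 mm thick, tray y -140 to +20 mm, tray x -117 to -56 mm; this point +-20 mm in x is free for the finger all along it. Fully pressed, its top is 28 mm above the table.
- catch_tooth (a point): Centre of the top of the tooth on the tongue's rear edge, tray (-64, 0, 52) mm when up; it is part of the tongue and sinks with it. 10 mm long in y, 16 mm in x, 12 mm above the strip. While up it blocks the divider's foot.
- catch (a joint): How far the tongue with its tooth is pressed down, m: 0 up, 0.012 down on its hard stop. Its spring takes 4 N to start, 8 N at the bottom, anywhere along the tongue. The divider's foot passes only when it is down 0.010 or more. It springs up when let go; once the foot lies over the tooth, the foot keeps it down.
- tab_face (a point): Centre of the push face (looking to tray -y) of the divider's tab, at tray x -97 mm, 64 mm high; moves with the divider. The tab is a plate 6 mm thick that overhangs the tongue from tray x -76 to -115 mm, 43 to 85 mm high; a finger standing on the pressed tongue behind it pushes it squarely. The same white plate goes on across the bay as the divider panel, up to 80 mm high.
- foot_tip (a point): Leading end of the divider's foot, 40 mm ahead (tray +y) of the tab's push face, at tray x -63 mm, 51 mm high. The foot is a white bar beside the bay's front wall, 22 mm wide, 43 to 59 mm high, that runs from the tab to here; it meets the raised tooth, or passes above the pressed one.
- divider (a joint): Divider position along tray y, m: tab_face is at tray y = -0.070 + this. It cannot be lifted out. Starts at 0 to 0.016; the raised tooth stops it at 0.025; from there to 0.075 its foot lies over the tooth; end stop 0.082. Beyond 0.076 the tooth can spring up behind it. About 1 N of friction, a few N more with the tins and the catch.
- tin_1: Short round food tin with a pale green label, 76 mm across, 58 mm high, standing loose in the bay next to the divider; origin at the centre of its underside, z up.
- tin_2: Same kind of tin, standing loose in the bay next to the end wall; origin at the centre of its underside.
- coffee_cup: Bystander: brown and orange sealed cup, 88 mm wide, 80 mm high, behind the tray; origin at the centre of its underside.
- date_stamp: Bystander: wooden hand stamp with turned handle, 26 x 46 x 70 mm, left of the tray, toward the robot; origin at the centre of its underside.
- gold_jar_3: Bystander: dessert jar with a gold-coloured lid, 72 mm wide, 82 mm high, to the right of the tray; origin at the centre of its underside.
Mind the look-alikes: they are no part of the job. Leave any purple or turquoise look-alike of the tin_2 alone. What is shaped like the tin_1 but purple is not meant.

How it is judged (in metres and radians):
On the way, in this order (a step that is already met when the one before it is completed fails the run):
1. the tongue is pressed down at least 10 mm while the divider is still before the catch (value of joint catch above 0.01 m and value of joint divider below 0.027 m), for 0.1 s.
2. the divider's foot is over the tooth, the catch still down (value of joint catch above 0.0075 m and value of joint divider above 0.032 m), for 0.05 s.
At the end, for the whole second after the job is handed in: The divider stands beyond the catch (joint above 0.0745 m; the end stop is 0.082), the tongue has sprung up behind it (within 2 mm of fully up), and both tins stand upright and at rest on the tray's floor ahead of the divider (value of joint divider above 0.0745 m and value of joint catch below 0.002 m and angle between each of tin_1, tin_2's own z axis and vertical below 0.1 rad and z of each of tin_1, tin_2 in the frame of tray below 0.015 m and y of each of tin_1, tin_2 in the frame of tray above 0.04 m and linear speed of each of tin_1, tin_2 below 0.02 m/s); the robot touches nothing.
It fails at once if a tin is lifted (15 mm) or tipped (z of any of tin_1, tin_2 in the frame of tray above 0.021 m or angle between any of tin_1, tin_2's own z axis and vertical above 0.5 rad).
It fails at once if the fingers touch a tin (over 1 N) (contact force between the fingers and tin_1 above 1 N or contact force between the fingers and tin_2 above 1 N).
It fails at once if a thing beside the tray is moved more than 20 mm (distance of any of coffee_cup, date_stamp, gold_jar_3 from where it was at the start of the episode above 0.02 m).
It also fails if it takes over 32 s, if anything falls off the work surface, if the arm or the gripper's body presses on something with over 40 N, if the wrist force passes 120 N, or if a joint passes its speed limit or range.

## Working session

There is one attempt and no reset: what is moved stays moved. The work goes in short steps, Python scripts to look and compute and a tool call to move; the robot and the scene stay as the last step left them, time stands still between calls to the robot, and variables do not carry over. Pictures are saved under pics/ and viewed, at most 10 in all, crops included, and the job is handed in when it is done.

Besides the shell and the picture viewer there is one more tool, called after "Call:" as name([rows], argument=value, ...), one row to a line, values as JSON. drive_tool: Moves the arm, as the interface text tells. Its arguments: {"type":"object","properties":{"deltas":{"type":"array"}},"required":["deltas"]}

```bash
mkdir -p pics; python3 - <<'E'
from plant import bot, optics
import cv2
for n in("side","top"):
    im=optics.grab_frame(n); cv2.imwrite(f"pics/{n}0.png",im[:,:,::-1])
    c=optics.get_calibration(n); print(n,c)
s=bot.state(); print(s["time_s"],s["tool_pos"],s["ee_rot"],s["ft_force"],s["grip_width"])
E
```

```text
side {'K': array([[486.48503921,   0.        , 319.85491406],
       [  0.        , 486.48503921, 245.5989089 ],
       [  0.        ,   0.        ,   1.        ]]), 'k1': -0.11067991980148624, 'eye': array([0.44745559, 0.89550539, 0.80384892]), 'orientation': array([[-0.9845658 , -0.12574627,  0.12172948],
       [-0.17426595,  0.6400986 , -0.74826811],
       [ 0.01617305, -0.75793249, -0.65213248]])}
top {'K': array([[477.59005179,   0.        , 309.99232897],
       [  0.        , 477.59005179, 239.18121413],
       [  0.        ,   0.        ,   1.        ]]), 'k1': -0.015298947208235313, 'eye': array([0.414018  , 0.04610136, 1.0774135 ]), 'orientation': array([[-0.01958151, -0.98798721,  0.15329004],
       [-0.99979046,  0.02026462,  0.00289504],
       [-0.00596663, -0.15320123, -0.988177  ]])}
0.1 [0.26715157 0.64663092 0.21335591] [[-9.24218377e-01  3.81864175e-01 -3.78891992e-04]
 [ 3.81864363e-01  9.24217934e-01 -9.04682737e-04]
 [ 4.71284735e-06 -9.80809760e-04 -9.99999519e-01]] [ 0.59870328 -0.40581186 -0.37536346] 0.0908447181429516
```

View pics/top0.png

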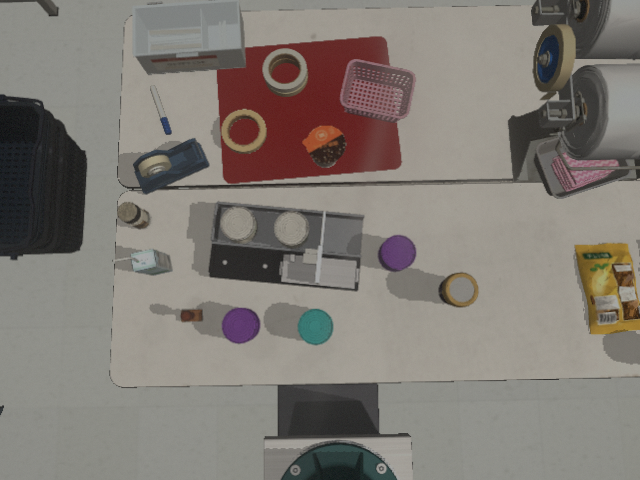

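View pics/side0.png

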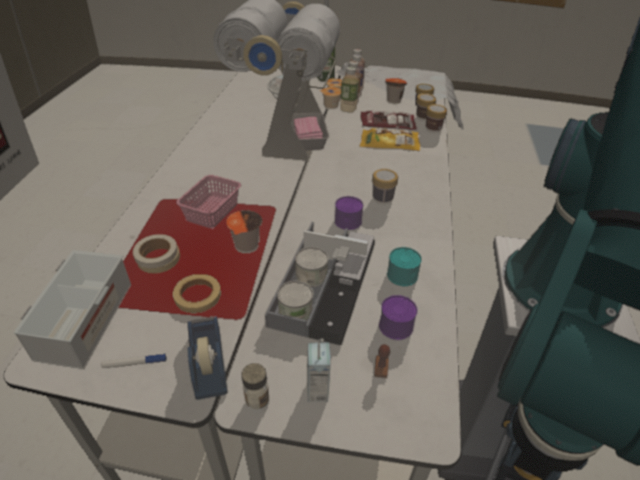

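The top view shows the tray at cols 210–362, rows 203–290, with its front (the rail and tongue) toward the robot. The white divider is at col ~321. The push direction is image left, which is about world +y. The pale tins in the bay at (238,223) and (291,230) are the ones meant. The purple tins at (398,252) and (241,325) and the turquoise one at (315,326) are look-alikes. I'll confirm this in an enlarged crop.

```bash
python3 - <<'E'
import cv2,numpy as np
a=cv2.imread("pics/top0.png")[190:300,200:370]; b=cv2.imread("pics/side0.png")[220:345,260:385]
cv2.imwrite("pics/cropT.png",cv2.resize(a,None,fx=4.7,fy=4.7,interpolation=cv2.INTER_CUBIC))
cv2.imwrite("pics/cropS.png",cv2.resize(b,None,fx=4.7,fy=4.7,interpolation=cv2.INTER_CUBIC))
E
```

```text
(no output)
```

View pics/cropT.png

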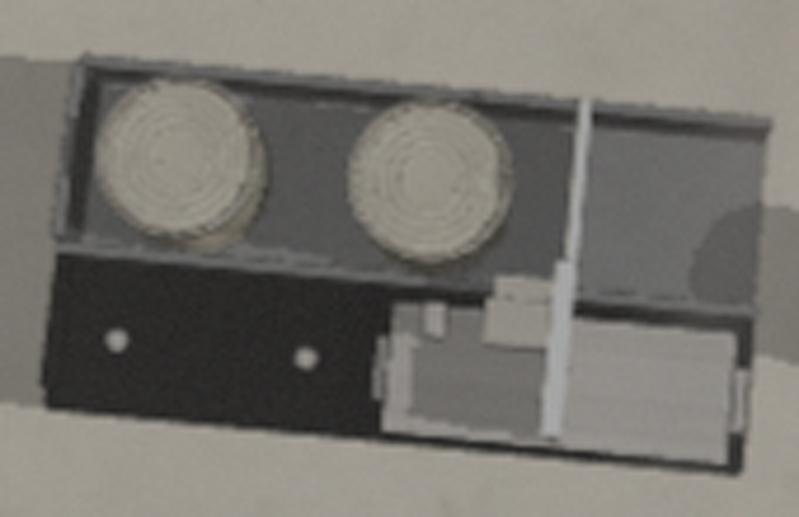

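View pics/cropS.png

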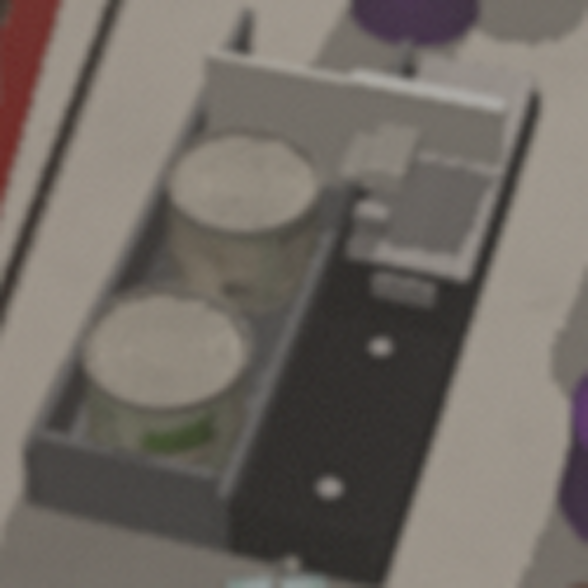

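The crops confirm that the two pale round tins stand in the bay beside the white divider. The tab stands over the steel tongue at crop (560,350) and the tooth is at crop (435,318). Next I'll fit the tray pose from both views.

```bash
cat > h.py <<'E'
import numpy as np, cv2
from plant import bot, optics
def proj(n,P,c=None):
    c=c or optics.get_calibration(n); R=np.array(c["orientation"])
    rv=cv2.Rodrigues(R.T)[0]; t=-R.T@c["eye"]
    return cv2.projectPoints(np.array(P,float),rv,t,c["K"],np.array([c["k1"],0,0,0,0]))[0][:,0]
E
cat > fit.py <<'E'
from h import *; from scipy.optimize import least_squares
# x,y,z, moves with divider?, crop px
T=[(48,182,40,0,82,55),(48,-150,40,0,770,118),(-120,182,22,0,45,405),(-120,-150,22,0,740,470),
(-117,20,40,0,380,430),(-56,20,40,0,395,303),(-117,-140,40,0,728,462),(-56,-140,40,0,735,333),(-64,0,52,0,435,318),
(-115,-70,85,1,562,437),(-76,-70,85,1,573,262),(42,-70,80,1,592,98)]
S=[(48,182,40,0,32,445),(-48,182,40,0,222,492),(-117,20,40,0,468,275),(-56,20,40,0,350,250),(-64,0,52,0,370,210),
(-115,-64,85,1,505,105),(-76,-64,85,1,352,75)]
def f(p,dz=True):
    x,y,z,a,d=p; out=[]
    for n,L,o in(("top",T,(200,190)),("side",S,(260,220))):
        L=np.array(L,float); P=L[:,:3]/1000; P[:,1]+=d*L[:,3]
        c,s=np.cos(a),np.sin(a)
        W=np.c_[x+c*P[:,0]-s*P[:,1],y+s*P[:,0]+c*P[:,1],P[:,2]+z]
        px=(L[:,4:]+.5)/4.7-.5+o
        out.append(proj(n,W)-px)
    return np.vstack(out)
r=least_squares(lambda p:f(p).ravel(),[.48,.05,0,0,.01],loss="soft_l1")
print(r.x.round(4),np.degrees(r.x[3]).round(2)); print(f(r.x).round(1).tolist())
x,y,z,a,d=r.x
R=np.array([[np.cos(a),-np.sin(a)],[np.sin(a),np.cos(a)]])
for q in[(-.097,-.12),(-.097,-.07+d),(-.097,.012),(-.097,-.06)]: print(q,(R@q+[x,y]).round(4))
E
python3 fit.py
```

```text
[ 0.598   0.0813  0.0009 -0.1122  0.0068] -6.43
[[-1.0, -0.7], [1.3, -0.8], [-0.8, 0.5], [1.1, 0.6], [0.3, 0.1], [-0.0, -0.7], [-0.1, 0.1], [0.6, -0.4], [-0.0, -0.1], [0.2, -0.1], [-0.5, 18.5], [0.4, -1.3], [-2.8, -0.0], [1.1, 0.7], [-0.0, 0.4], [-1.2, 0.1], [0.4, -0.3], [0.2, -0.2], [16.2, 2.8]]
(-0.097, -0.12) [ 0.4881 -0.0271]
(-0.097, np.float64(-0.06324212202542531)) [0.4945 0.0293]
(-0.097, 0.012) [0.5029 0.1041]
(-0.097, -0.06) [0.4949 0.0325]
```

The fit is sub-pixel apart from two corners I misread on the wall side of the tab. It gives the tray at (0.598, 0.081), yaw −6.4°, and divider at about 7 mm. With the fingers shut and tool y along tray x, I'll move to above tray (−97, −92).

Call:
drive_tool([
  [[0.16, -0.46, 0, 0, 0, -0.06, 0], [0.32, -0.92, 0, 0, 0, -0.123, 0], [0.32, -0.92, 0, 0, 0, -0.123, 0]],
])

```text
time_s: 0.48
tool_pos: [0.2998, 0.5524, 0.2136]
ee_rot: [[-0.837, 0.547, -0.001], [0.547, 0.837, -0.001], [-0.0, -0.001, -1.0]]
ft_force: [-0.1, 1.5, -0.2]
grip_width: 0.0642
gripper_force: 0.0
```

Call:
drive_tool([
  [[0.16, -0.46, 0, 0, 0, -0.06, 0], [0.32, -0.92, 0, 0, 0, -0.123, 0]],
])

```text
time_s: 0.72
tool_pos: [0.3314, 0.4625, 0.2138]
ee_rot: [[-0.723, 0.69, -0.0], [0.69, 0.723, -0.0], [0.0, -0.0, -1.0]]
ft_force: [0.6, 0.2, -0.0]
grip_width: 0.0442
gripper_force: 0.0
```

Call:
drive_tool([
  [[0.16, -0.46, 0, 0, 0, -0.06, 0], [0.32, -0.92, 0, 0, 0, -0.123, 0]],
])

```text
time_s: 0.98
tool_pos: [0.3636, 0.3702, 0.214]
ee_rot: [[-0.584, 0.812, 0.0], [0.812, 0.584, 0.0], [0.0, 0.0, -1.0]]
ft_force: [0.3, 0.0, 0.4]
grip_width: 0.0243
gripper_force: 0.0
```

Call:
drive_tool([
  [[0.16, -0.46, 0, 0, 0, -0.06, 0], [0.32, -0.92, 0, 0, 0, -0.123, 0]],
])

```text
time_s: 1.23
tool_pos: [0.3958, 0.2781, 0.2141]
ee_rot: [[-0.425, 0.905, 0.0], [0.905, 0.425, 0.0], [0.0, 0.0, -1.0]]
ft_force: [0.8, 0.3, 0.4]
grip_width: 0.0039
gripper_force: 0.0
```

Call:
drive_tool([
  [[0.16, -0.46, 0, 0, 0, -0.06, 0], [0.32, -0.92, 0, 0, 0, -0.123, 0]],
])

```text
time_s: 1.48
tool_pos: [0.4279, 0.186, 0.2141]
ee_rot: [[-0.252, 0.968, 0.0], [0.968, 0.252, 0.0], [0.0, 0.0, -1.0]]
ft_force: [-0.4, 0.3, -0.1]
grip_width: 0.0003
gripper_force: 0.0
```

Call:
drive_tool([
  [[0.16, -0.46, 0, 0, 0, -0.06, 0], [0.32, -0.92, 0, 0, 0, -0.123, 0]],
])

```text
time_s: 1.72
tool_pos: [0.4601, 0.0939, 0.2141]
ee_rot: [[-0.07, 0.998, 0.0], [0.998, 0.07, 0.0], [0.0, 0.001, -1.0]]
ft_force: [1.1, -0.6, -0.8]
grip_width: 0.0004
gripper_force: 0.0
```

Call:
drive_tool([
  [[0.16, -0.46, 0, 0, 0, -0.06, 0], [0.32, -0.92, 0, 0, 0, -0.123, 0], [0.32, -0.92, 0, 0, 0, -0.123, 0], [0.32, -0.92, 0, 0, 0, -0.123, 0]],
])

```text
time_s: 2.22
tool_pos: [0.4913, 0.0034, 0.2138]
ee_rot: [[0.111, 0.994, -0.0], [0.994, -0.111, 0.0], [0.0, -0.0, -1.0]]
ft_force: [0.1, 0.3, 0.7]
grip_width: 0.0003
gripper_force: 0.0
```

Call:
drive_tool([
  [[0, 0, -0.5, 0, 0, 0, 0], [0, 0, -1, 0, 0, 0, 0], [0, 0, -1, 0, 0, 0, 0]],
])

```text
time_s: 2.6
tool_pos: [0.4888, 0.0042, 0.1115]
ee_rot: [[0.11, 0.994, -0.006], [0.994, -0.11, 0.0], [-0.0, -0.006, -1.0]]
ft_force: [-0.5, 0.2, 0.0]
grip_width: 0.0004
gripper_force: 0.0
```

Call:
drive_tool([
  [[0, 0, -0.2, 0, 0, 0, 0], [0, 0, -0.4, 0, 0, 0, 0], [0, 0, -0.58, 0, 0, 0, 0], [0, 0, -0.58, 0, 0, 0, 0]],
])

```text
time_s: 3.1
tool_pos: [0.4912, 0.0033, 0.056]
ee_rot: [[0.112, 0.994, -0.001], [0.994, -0.112, 0.0], [-0.0, -0.001, -1.0]]
ft_force: [-0.4, 0.4, 0.1]
grip_width: 0.0006
gripper_force: 0.0
```

```bash
python3 - <<'E'
from h import *
a=optics.grab_frame("side")[210:350,250:420]; b=optics.grab_frame("top")[190:300,200:370]
a=cv2.resize(a,None,fx=3,fy=3,interpolation=cv2.INTER_CUBIC);b=cv2.resize(b,None,fx=1.7,fy=1.7,interpolation=cv2.INTER_CUBIC)
o=np.zeros((420,800,3),np.uint8);o[:,:510]=a;o[:187,511:800]=b
cv2.imwrite("pics/c1.png",o[:,:,::-1])
E
```

```text
(no output)
```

View pics/c1.png

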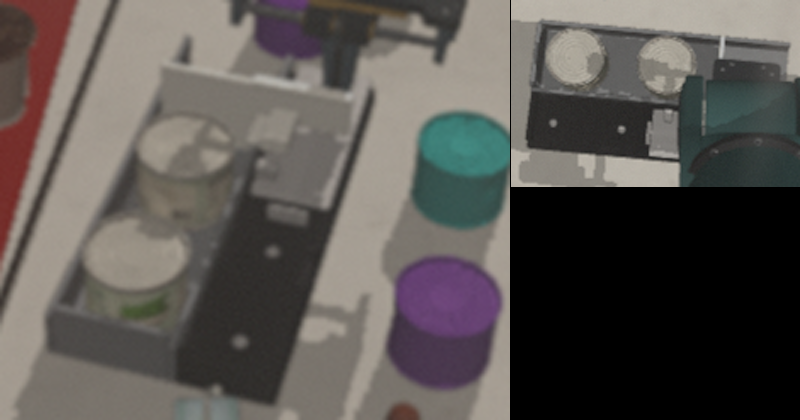

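The side view shows the shut fingers at (340,65), just behind the tab and above the tongue, with the tins upright. Now I'll press down.

Call:
drive_tool([
  [[0, 0, -0.1, 0, 0, 0, 0], [0, 0, -0.18, 0, 0, 0, 0], [0, 0, -0.2, 0, 0, 0, 0]],
])

```text
time_s: 3.58
tool_pos: [0.4915, 0.0029, 0.0356]
ee_rot: [[0.112, 0.994, -0.0], [0.994, -0.112, 0.0], [0.0, -0.0, -1.0]]
ft_force: [-0.5, -0.9, 4.8]
grip_width: 0.0005
gripper_force: 2.5
```

Call:
drive_tool([
  [[0, 0, -0.04, 0, 0, 0, 0], [0, 0, -0.07, 0, 0, 0, 0], [0, 0, -0.07, 0, 0, 0, 0]],
])

```text
time_s: 3.95
tool_pos: [0.4915, 0.0029, 0.029]
ee_rot: [[0.112, 0.994, 0.0], [0.994, -0.112, -0.0], [-0.0, 0.0, -1.0]]
ft_force: [-0.2, -0.5, 7.7]
grip_width: 0.0003
gripper_force: 3.3
```

Call:
drive_tool([
  [[0, 0, -0.015, 0, 0, 0, 0], [0, 0, -0.025, 0, 0, 0, 0], [0, 0, -0.025, 0, 0, 0, 0]],
])

```text
time_s: 4.32
tool_pos: [0.4915, 0.0028, 0.0275]
ee_rot: [[0.112, 0.994, -0.001], [0.994, -0.112, -0.0], [-0.0, -0.001, -1.0]]
ft_force: [-8.9, -2.0, 32.6]
grip_width: 0.0005
gripper_force: 16.4
```

Call:
drive_tool([
  [[0.006, 0.05, 0.006, 0, 0, 0, 0], [0.011, 0.1, 0.006, 0, 0, 0, 0], [0.017, 0.15, 0.006, 0, 0, 0, 0], [0.022, 0.2, 0.006, 0, 0, 0, 0]],
])

```text
time_s: 4.82
tool_pos: [0.4946, 0.0223, 0.0279]
ee_rot: [[0.112, 0.994, 0.002], [0.994, -0.112, -0.001], [-0.001, 0.002, -1.0]]
ft_force: [-0.7, -13.9, 18.2]
grip_width: 0.0005
gripper_force: 9.8
```

Call:
drive_tool([
  [[0.006, 0.05, 0, 0, 0, 0, 0], [0.011, 0.1, 0, 0, 0, 0, 0], [0.017, 0.15, 0, 0, 0, 0, 0], [0.022, 0.2, 0, 0, 0, 0, 0]],
])

```text
time_s: 5.32
tool_pos: [0.4969, 0.0423, 0.0279]
ee_rot: [[0.112, 0.994, 0.002], [0.994, -0.112, -0.001], [-0.001, 0.002, -1.0]]
ft_force: [-0.5, -15.2, 17.7]
grip_width: 0.0003
gripper_force: 10.9
```

Call:
drive_tool([
  [[0.006, 0.05, 0, 0, 0, 0, 0], [0.011, 0.1, 0, 0, 0, 0, 0], [0.017, 0.15, 0, 0, 0, 0, 0], [0.022, 0.2, 0, 0, 0, 0, 0]],
])

```text
time_s: 5.82
tool_pos: [0.4992, 0.0622, 0.028]
ee_rot: [[0.112, 0.994, 0.002], [0.994, -0.112, -0.001], [-0.001, 0.002, -1.0]]
ft_force: [0.4, -15.6, 18.1]
grip_width: 0.0003
gripper_force: 11.0
```

Call:
drive_tool([
  [[0.006, 0.05, 0, 0, 0, 0, 0], [0.011, 0.1, 0, 0, 0, 0, 0], [0.017, 0.15, 0, 0, 0, 0, 0], [0.017, 0.15, 0, 0, 0, 0, 0]],
])

```text
time_s: 6.32
tool_pos: [0.5009, 0.0776, 0.028]
ee_rot: [[0.112, 0.994, 0.002], [0.994, -0.112, -0.001], [-0.0, 0.002, -1.0]]
ft_force: [-0.8, -8.5, 17.9]
grip_width: 0.0002
gripper_force: 9.0
```

Call:
drive_tool([
  [[0.004, 0.03, 0, 0, 0, 0, 0], [0.007, 0.06, 0, 0, 0, 0, 0], [0.008, 0.07, 0, 0, 0, 0, 0], [0.008, 0.07, 0, 0, 0, 0, 0]],
])

```text
time_s: 6.82
tool_pos: [0.5016, 0.0843, 0.028]
ee_rot: [[0.112, 0.994, 0.002], [0.994, -0.112, -0.001], [-0.001, 0.002, -1.0]]
ft_force: [0.4, -12.4, 18.5]
grip_width: 0.0003
gripper_force: 10.1
```

Call:
drive_tool([
  [[0.002, 0.02, 0, 0, 0, 0, 0], [0.002, 0.02, 0, 0, 0, 0, 0]],
])

```text
time_s: 7.08
tool_pos: [0.5018, 0.0863, 0.028]
ee_rot: [[0.112, 0.994, 0.002], [0.994, -0.112, -0.001], [-0.001, 0.002, -1.0]]
ft_force: [0.1, -13.0, 20.1]
grip_width: 0.0004
gripper_force: 10.1
```

Call:
drive_tool([
  [[0.002, 0.02, 0, 0, 0, 0, 0], [0.002, 0.02, 0, 0, 0, 0, 0]],
])

```text
time_s: 7.32
tool_pos: [0.5019, 0.0878, 0.028]
ee_rot: [[0.112, 0.994, 0.002], [0.994, -0.112, -0.001], [-0.001, 0.002, -1.0]]
ft_force: [-0.1, -21.2, 20.8]
grip_width: 0.0001
gripper_force: 17.0
```

Call:
drive_tool([
  [[0.001, 0.01, 0, 0, 0, 0, 0], [0.001, 0.01, 0, 0, 0, 0, 0]],
])

```text
time_s: 7.58
tool_pos: [0.5018, 0.088, 0.028]
ee_rot: [[0.112, 0.994, 0.001], [0.994, -0.112, -0.002], [-0.002, 0.001, -1.0]]
ft_force: [-1.7, -35.2, 23.9]
grip_width: 0.0004
gripper_force: 22.2
```

The end stop was reached: TCP y is 0.088, as predicted, and the force is rising. I'll back off slightly, then lift away.

Call:
drive_tool([
  [[-0.005, -0.05, 0, 0, 0, 0, 0], [-0.007, -0.06, 0.05, 0, 0, 0, 0], [-0.007, -0.06, 0.3, 0, 0, 0, 0], [-0.007, -0.06, 0.7, 0, 0, 0, 0], [-0.007, -0.06, 1, 0, 0, 0, 0]],
])

```text
time_s: 8.2
tool_pos: [0.5001, 0.0839, 0.1283]
ee_rot: [[0.112, 0.994, 0.0], [0.994, -0.112, -0.0], [-0.0, 0.0, -1.0]]
ft_force: [-0.6, -0.2, 0.4]
grip_width: 0.0004
gripper_force: 0.0
```

Call:
drive_tool([
  [[0, -0.3, 0.5, 0, 0, 0, 0], [0, -0.8, 0.8, 0, 0, 0, 0], [0, -1, 0.8, 0, 0, 0, 0]],
])

```text
time_s: 8.57
tool_pos: [0.5012, -0.0179, 0.2095]
ee_rot: [[0.113, 0.994, 0.004], [0.994, -0.113, -0.0], [0.0, 0.004, -1.0]]
ft_force: [-0.6, 0.6, -0.6]
grip_width: 0.0007
gripper_force: 0.0
```

Call:
drive_tool([
  [[0, -0.5, 0, 0, 0, 0, 0], [0, -1, 0, 0, 0, 0, 0], [0, -1, 0, 0, 0, 0, 0]],
])

```text
time_s: 8.95
tool_pos: [0.4999, -0.1184, 0.2069]
ee_rot: [[0.116, 0.993, -0.0], [0.993, -0.116, -0.0], [-0.0, -0.0, -1.0]]
ft_force: [0.7, 0.8, -1.3]
grip_width: 0.0008
gripper_force: 0.0
```

Call:
drive_tool([
  [[0, -0.5, 0, 0, 0, 0, 0], [0, -1, 0, 0, 0, 0, 0], [0, -1, 0, 0, 0, 0, 0]],
])

```text
time_s: 9.32
tool_pos: [0.5001, -0.2176, 0.2068]
ee_rot: [[0.115, 0.993, -0.0], [0.993, -0.115, 0.0], [0.0, -0.0, -1.0]]
ft_force: [-0.5, -0.1, 0.4]
grip_width: 0.0006
gripper_force: 0.0
```

```bash
python3 - <<'E'
from h import *
a=optics.grab_frame("side")[210:350,250:420]; b=optics.grab_frame("top")[180:320,170:350]
f=lambda i:cv2.resize(i,(400,311),interpolation=cv2.INTER_CUBIC)
cv2.imwrite("pics/end.png",np.hstack([f(a),f(b)])[:,:,::-1])
E
```

```text
(no output)
```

View pics/end.png

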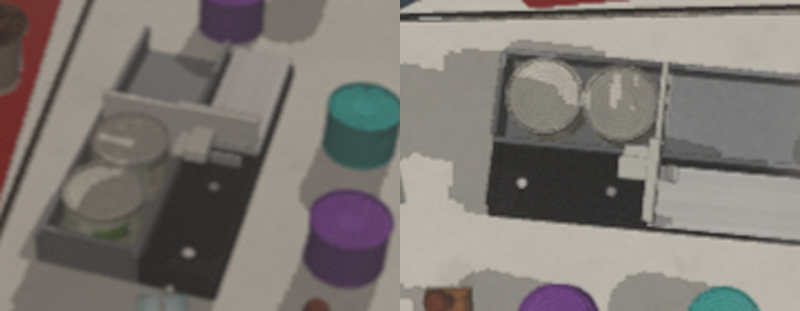

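The top view shows the divider at its end with both tins upright and together ahead of it. The tooth is visible behind the divider at (670,172), the things round the tray have not moved, and the hand is clear.

```bash
python3 -c "
from plant import hand_in; print(hand_in())"
```

```text
the job is handed in; nothing more can be done
None
```

I handed the job in with the divider pushed to its end stop, the catch tooth visible behind it, both tins upright ahead of it, and the hand clear; I judged the catch's springing up by eye in the final pictures, and no verdict came back.

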